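# Load a power board into a sprung soldering frame and tip it to the working angle

### The arm

A 6-joint arm with a two-finger parallel gripper is mounted at the origin on a cart in front of the work surface, level with it; the furniture and walls round the work are solid. World frame = base frame: x ahead of the robot, y to its left, z up, the work surface at z = 0. Lengths are in m, angles in degrees, forces in N, time in s.
With the tool pointing down it reaches from about 0.4 to 0.825 m from the base axis. Payload 7 kg.
Tool frame: the origin (TCP) lies midway between the tips of the shut fingers; the grasp point (between the pads) lies 19 mm behind it; z points along the fingers, y is the line along which they close (so a half turn about z gives the same grasp; the last joint's range is limited). The gripper opens to 88 mm and grips with 3 to 60 N. Pads are 19 mm wide; open, the fingers measure 130 mm over their backs; the gripper's body (78 mm by 193 mm) begins 47 mm behind the grasp point.
Start: joints at [89.502, 20.546, 0.682, 0, -70.136, -16.507], TCP at [0.197, 0.645, 0.227] pointing down, gripper open.
Joint ranges: [-176.03, 176.03], [-82.01, 121.73], [-58.28, 71.71], [-173.87, 95.51], [-174.79, -0.11], [-173.66, 173.66]. Speed limits (degrees/s): [136.94, 136.94, 172.46, 180, 180, 180].

### API

Orientations are given as a 3x3 rotation matrix whose columns are the frame's x, y, z axes.
In Python, from station import ctrl gives the robot as it stands.
- The arm moves only by the tool send_rows, never from a script. Its argument "moves" is a list of rows, each a list of 3 entries, a list of its own where there are three numbers: the closure, from -1 (fully open) to 1 (shut), then the shift along the tool's x, y, z scaled (see below), then the turn, a rotation vector about the tool's x, y, z scaled (see below). A call has exactly 8 rows; each row shifts and turns the commanded pose from where the row before left it, along the tool's axes as they then stand; what a row does not reach is not made up. The controller multiplies each number of a shift by 1 m and each number of a turn by 0.5 rad. A row lasts 1/12 s, in which the tool goes at most 41.7 mm and 7.16 degrees, less where a joint would pass 70% of its speed; a pose out of reach is approached as far as the arm can. A call with a number of a shift or a turn outside -1 to 1 is refused whole. A call with a gripper value outside its range is refused whole. The fingers move at their own pace and stop on an object; "grip_force" is the grip in N (left out, the last holds). Time passes only in rows, so rows that do not move let the fingers close, or fill a call up. It gives the time, the measured TCP pose, the force, the opening and the grip force at its end, in the units of the state.
- ctrl.observe(): the state, without advancing time (a new reading comes with each control period).
- ctrl.grab_frame(name): name is "side" or "top"; returns a dict with "image" (384x512x3 uint8, red, green, blue), "z_map" (384x512 float32, m along the optical axis (not along the pixel's ray), 0 where there is no reading), "K" (3x3 intrinsics, pixels), "T" (4x4, takes a point from camera to world coordinates). Camera axes: x right, y down, z forward; pixel columns grow to the right and rows downward; lengths in m; the calibration is good to about 2 mm. A picture is of the moment at which its call begins.
- ctrl.sign_off(): hands the job in; it is judged then, once.
The state is a dict: "t": time; "joints": joint angles; "joint_vel": joint speeds; "joint_efforts": joint torques, N m; "tcp_pos": TCP position; "tool_rot": TCP orientation; "force": force on the tool from outside, world axes, zero at the start; "torque": the same for the moment, N m; "finger_gap": finger opening in m; "grip_force": force on a finger pad.
Only numpy, scipy, OpenCV 4.12 (cv2) and the standard library are available. Lean on these libraries where they do the work, as an engineer would, in place of code of your own. Each camera call takes 0.05 s, during which the arm holds its last target. There are 200 camera calls.

### The job

Load the circuit board into the soldering frame as it lies flat: with the board's terminal-block end push the sprung jaw back, lower the other end under the fixed jaw's lip and let go, so that the spring grips the board in both grooves. Then lift the frame by its bow handle to its upper stop and leave it standing there with the board still held. Do not disturb the pliers or the tape roll.

Things in the scene. Friction and masses are not known exactly. Their poses are not given: they have to be found in the camera images.
- stand: Dark steel foot plate of the soldering frame, 143 x 230 mm, fixed to the bench; place and yaw vary. Origin: underside, below the middle of the loaded board. x points to the bow handle (plate from x -78 to 65), y to the fixed jaw (plate from y -136 to 94). The aluminium frame is hinged to it along y, at x -70, z 18, with a black friction knob at each end of the axis.
- seat (a point): On the tilting frame: where the centre of the board's underside lies when loaded; ledge-top height, 30 mm above the bench while flat. Axes turn with the frame: x to the handle, y to the fixed jaw, z out of the frame. The loaded board has its origin here and the same axes. The block behind the sprung jaw reaches to y -162, top z 20.
- fixed_lip (a point): Inner top edge, mid length, of the fixed jaw's lip: seat y +74, z +10 mm. The jaw is a bar 92 mm long with a groove under the lip: groove from seat z 0 to 6.5, bottom at y +80, ledge (z 0) reaching in to y +60; an end stop closes it at x -48 to -43. A level board clears the lip's top when its underside is 11 mm or more over the seat.
- jaw (a joint): Sprung jaw, slides away from the fixed jaw: 0 m at rest (groove bottom at seat y -70 mm), grows as it is pushed back, up to 0.038. Spring force 3 N at rest, 6 N at 0.010 (160 mm board loaded in both grooves), 12 N at 0.030. A level board pushed until its centre is at seat y -8 to -20 mm clears the fixed lip at its other end, can be lowered to the ledges, and the jaw snaps over its end.
- jaw_lip (a point): On the sprung jaw, midway between its two upright aluminium fingers (x 22 to 40 and -40 to -22 mm: the terminal block passes between them), in the plane of their lip faces, 15 mm over ledge height; at seat y -64 at rest. Lip faces: seat z 6.5 to 24 mm, to be pushed by the board's end. Below: groove 6 mm deep, z 0 to 6.5, and a ledge at z 0 that reaches 14 mm in from its bottom.
- tilt (a joint): Hinge of the frame on the stand: 0 = flat, 0.61 rad (35 degrees) = upper stop; grows as the handle side rises. Friction (1.1 N m) holds it at any angle; about 10 to 12 N upwards at the handle lifts the loaded frame.
- handle (a point): Middle of the bow handle's bar: round dark steel bar, 12 mm thick, about 90 mm straight along y, 100 mm from the seat towards +x; 58 mm above the bench when flat, nothing below it. Axes turn with the frame as those of the seat.
- tilt_hinge (a point): Point on the hinge axis (the axis runs along the stand's y), 18 mm above the bench, 170 mm in x and 40 mm in z from the handle.
- board: Circuit board on an aluminium plate, 80 (x) x 160 (y) x 4 mm, 0.25 kg, loose, flat on the bench. Origin: centre of the underside, z up. Dark finned heat sink in its middle, 50 (x) x 44 (y) mm: grip it across the 44 mm (along y). Grey terminal block at the y -80 end. Small parts up to 13 mm tall stand beyond x +-25; the middle strip between the heat sink and either end is free for fingers.
- heat_sink (a point): Centre of the heat sink's top, 34 mm above the board's underside.
- terminals (a point): Middle of the terminal block's top, at the board's y -74.5 mm; the block is 36 (x) x 11 (y) mm, its top 16 mm above the board's underside, flush with the board's end.
- pliers: Bystander: red-handled pliers, 173 mm, flat on the bench.
- tape_roll: Bystander: roll of black tape, 62 mm across, 19 mm high.

How it is judged:
By the outcome, as a careful person would: the job done as asked, in the order asked, and still so for the second after the job is handed in, with the robot touching nothing.
It also fails if it takes over 64 s, if anything falls off the work surface, if the arm or the gripper's body presses on something with over 40 N, if the wrist force passes 120 N, or if a joint passes its speed limit or range.

## Working session

There is one attempt and no reset: what is moved stays moved. The work goes in short steps, Python scripts to look and compute and a tool call to move; the robot and the scene stay as the last step left them, time stands still between calls to the robot, and variables do not carry over. Pictures are saved under pics/ and viewed, at most 10 in all, crops included, and the job is handed in when it is done.

Besides the shell and the picture viewer there is one more tool, called after ">>>" as name([rows], argument=value, ...), one row to a line, values as JSON. send_rows: Moves the arm, as the interface text tells. Shifts and turns lie within -1 to 1; 1 stands for 1 m of shift or 0.5 rad of turn. Its arguments: {"type":"object","properties":{"moves":{"type":"array"},"grip_force":{"type":"number"}},"required":["moves"]}

```bash
ls; mkdir -p pics; python3 - <<'E'
from station import ctrl
import cv2,numpy as np
s=ctrl.observe();print(s)
for n in("top","side"):
    f=ctrl.grab_frame(n);np.savez(f"{n}0.npz",**f)
    cv2.imwrite(f"pics/{n}0.png",f["image"][:,:,::-1]);print(n,f["K"],f["T"].round(4),(f["z_map"]>0).mean())
E
```

```text
pics
{'t': 0.0, 'joints': array([ 8.95034339e+01,  2.05915107e+01,  6.34268762e-01, -2.13646185e-02,
       -7.01348541e+01, -1.65080390e+01]), 'joint_vel': array([-0.02724019, -0.06525149,  0.04976911, -0.00457697,  0.01792861,
       -0.0383715 ]), 'joint_efforts': array([-1.34668764e-03, -5.82711196e+01,  2.93064219e+01,  6.99761957e+00,
        7.26358965e-03, -1.56433121e-04]), 'tcp_pos': array([0.19726501, 0.64502675, 0.22562167]), 'tool_rot': array([[ 9.56244130e-01, -2.92569704e-01, -3.64611687e-04],
       [-2.92569906e-01, -9.56242791e-01, -1.60425664e-03],
       [ 1.20699592e-04,  1.64073540e-03, -9.99998647e-01]]), 'force': array([-0.128798  ,  0.28287762, -0.00105128]), 'torque': array([0.00432527, 0.0262351 , 0.02231669]), 'grip_force': 0.0, 'finger_gap': 0.08729652147860328}
top [[372.39144476   0.         258.84025125]
 [  0.         372.39144476 198.88421536]
 [  0.           0.           1.        ]] [[ 0.0047 -0.9886  0.1503  0.4689]
 [-0.9991  0.0015  0.0415 -0.1424]
 [-0.0412 -0.1504 -0.9878  0.939 ]
 [ 0.      0.      0.      1.    ]] 0.9959360758463541
side [[373.52034574   0.         258.52681476]
 [  0.         373.52034574 191.8538582 ]
 [  0.           0.           1.        ]] [[-0.9883 -0.0888  0.1237  0.4933]
 [-0.1521  0.5369 -0.8298  0.5696]
 [ 0.0073 -0.839  -0.5442  0.5298]
 [ 0.      0.      0.      1.    ]] 0.9814249674479166
```

View pics/top0.png

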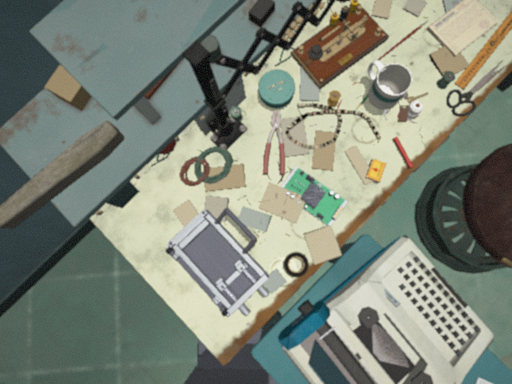

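View pics/side0.png

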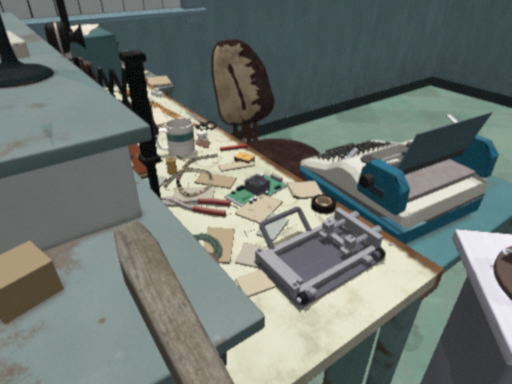

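```bash
python3 - <<'E'
import cv2,numpy as np
a=np.load("top0.npz")["image"][155:325,150:360,::-1]
b=np.load("side0.npz")["image"][165:315,215:395,::-1]
a=cv2.resize(a,None,fx=3.5,fy=3.5,interpolation=cv2.INTER_CUBIC);b=cv2.resize(b,None,fx=4,fy=4,interpolation=cv2.INTER_CUBIC)
cv2.imwrite("pics/a.png",a);cv2.imwrite("pics/b.png",b);print(a.shape,b.shape)
E
```

```text
(595, 735, 3) (600, 720, 3)
```

View pics/a.png

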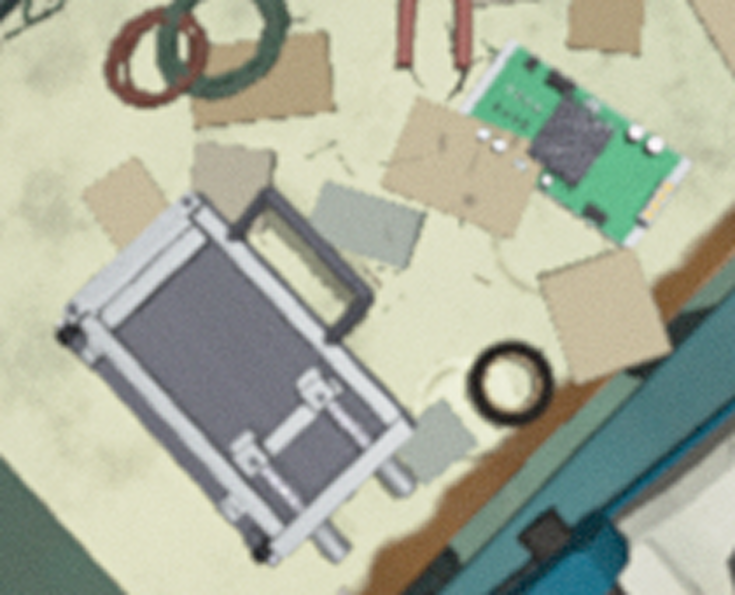

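View pics/b.png

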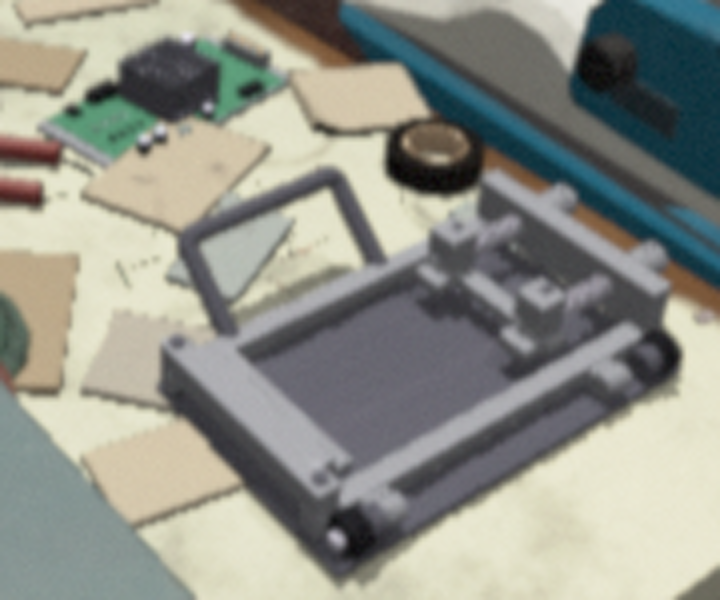

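```bash
cat > h.py <<'E'
import cv2,numpy as np
def cloud(d):
    z=d["z_map"];v,u=np.indices(z.shape)
    r=np.stack([u,v,np.ones_like(u)],-1)@np.linalg.inv(d["K"]).T
    return (r*z[...,None])@d["T"][:3,:3].T+d["T"][:3,3]
def proj(d,p):
    q=(np.atleast_2d(p)-d["T"][:3,3])@d["T"][:3,:3];q=q@d["K"].T;return q[:,:2]/q[:,2:]
def ray(d,uv,h):
    "pixels onto plane z=h"
    uv=np.atleast_2d(uv);r=np.c_[uv,np.ones(len(uv))]@np.linalg.inv(d["K"]).T@d["T"][:3,:3].T
    o=d["T"][:3,3];return o+r*((h-o[2])/r[:,2])[:,None]
E
python3 - <<'E'
from h import *
T=np.load("top0.npz");S=np.load("side0.npz")
for n,d in(("top",T),("side",S)):
    W=cloud(d);hsv=cv2.cvtColor(d["image"],cv2.COLOR_RGB2HSV)
    g=cv2.inRange(hsv,(65,110,60),(85,255,255))
    nl,lab,st,c=cv2.connectedComponentsWithStats(cv2.morphologyEx(g,cv2.MORPH_CLOSE,np.ones((9,9))))
    ok=(W[...,0]>.3)&(W[...,0]<.8)&(abs(W[...,2])<.1)
    best=max(range(1,nl),key=lambda i:(g[(lab==i)&ok]>0).sum())
    m=(lab==best)&(g>0)&ok
    P=W[m];print(n,"green",m.sum(),c[best],"z med",np.median(P[:,2]))
    G=P[abs(P[:,2]-np.median(P[:,2]))<.006]
    rr=cv2.minAreaRect(G[:,:2].astype(np.float32)*1000);print(rr)
    bc=np.array(rr[0])/1000
    near=(np.hypot(W[...,0]-bc[0],W[...,1]-bc[1])<.06)&(W[...,2]>.024)&(W[...,2]<.045)
    H=W[near];print("hs",len(H),"z",np.percentile(H[:,2],[10,50,90]));
    Ht=H[abs(H[:,2]-np.median(H[:,2]))<.006];print(cv2.minAreaRect(Ht[:,:2].astype(np.float32)*1000),Ht.mean(0))
    b=W[(W[...,0]>.3)&(W[...,0]<.7)&(W[...,1]>-.3)&(W[...,1]<.2)];print("bench z hist",np.histogram(b[:,2]*1000,range(-10,80,5)))
E
```

```text
top green 457 [325.93346008 205.70342205] z med 0.00460853210907719
((596.835693359375, -269.52716064453125), (60.86841583251953, 71.71048736572266), 55.359901428222656)
hs 123 z [0.03148442 0.03412349 0.03633874]
((619.5565185546875, -238.17648315429688), (42.437076568603516, 49.736534118652344), 55.34760284423828) [ 0.61831692 -0.23975751  0.03414553]
bench z hist (array([  39, 8450, 7968, 6112, 1162,  625,  840,  546,  410,  375,  483,
        286,  304,  100,  179,   67,   24]), array([-10,  -5,   0,   5,  10,  15,  20,  25,  30,  35,  40,  45,  50,
        55,  60,  65,  70,  75]))
side green 1 [237. 191.] z med 0.0053862103579480625
((668.09228515625, -225.05978393554688), (0.0, 0.0), 0.0)
hs 170 z [0.02718153 0.03385739 0.03634829]
((620.6280517578125, -238.5169677734375), (41.02677917480469, 52.033424377441406), 53.29740524291992) [ 0.62695903 -0.23592593  0.03398751]
bench z hist (array([ 187, 3327, 8369, 5892, 1352,  682,  825, 1056,  727,  500,  844,
        305,  392,  187,  189,  125,   68]), array([-10,  -5,   0,   5,  10,  15,  20,  25,  30,  35,  40,  45,  50,
        55,  60,  65,  70,  75]))
```

```bash
python3 - <<'E'
from h import *
T=np.load("top0.npz");S=np.load("side0.npz")
# board angle with looser green, rays onto z=4mm
for d in(T,S):
    hsv=cv2.cvtColor(d["image"],cv2.COLOR_RGB2HSV);W=cloud(d)
    g=cv2.inRange(hsv,(50,70,30),(90,255,255))>0
    m=g&(np.hypot(W[...,0]-.62,W[...,1]+.238)<.1)&(W[...,2]<.012)
    v,u=np.nonzero(m);P=ray(d,np.c_[u,v],.004)
    print("board",len(P),cv2.minAreaRect(P[:,:2].astype(np.float32)*1000))
o=ray(T,[[214,255]],.03)[0];print("rough",o)
for n,d in(("top",T),("side",S)):
    W=cloud(d);near=np.hypot(W[...,0]-o[0],W[...,1]-o[1])<.2
    # handle: highest coherent points on +x side
    a=np.radians(-45);R=np.array([[np.cos(a),-np.sin(a)],[np.sin(a),np.cos(a)]])
    L=(W[...,:2]-o[:2])@R
    hb=near&(W[...,2]>.052)&(W[...,2]<.075)&(L[...,0]>.07)&(L[...,0]<.14)&(abs(L[...,1])<.1)
    P=W[hb];print(n,"handle",len(P),P.mean(0),np.percentile(P[:,2],[10,50,90]))
    r=cv2.minAreaRect(P[:,:2].astype(np.float32)*1000);print(r)
    fb=near&(W[...,2]>.035)&(W[...,2]<.046)&(L[...,1]>.055)&(abs(L[...,0])<.08)
    P=W[fb];print("fixed",len(P),cv2.minAreaRect(P[:,:2].astype(np.float32)*1000),np.percentile(P[:,2],[10,50,90]),"local",np.percentile(L[fb],[3,50,97],axis=0)*1000)
    fg=near&(W[...,2]>.047)&(W[...,2]<.062)&(L[...,1]<-.03)&(abs(L[...,0])<.09)
    lab=cv2.connectedComponentsWithStats(fg.astype(np.uint8))
    for i in range(1,lab[0]):
        k=lab[1]==i
        if k.sum()>5: print("  hi",k.sum(),"local mm min/max",L[k].min(0)*1000,L[k].max(0)*1000,np.median(W[k][:,2]))
E
```

```text
board 927 ((619.0603637695312, -238.4728240966797), (141.85098266601562, 76.03680419921875), 54.15245056152344)
board 350 ((617.9462890625, -242.84523010253906), (141.22271728515625, 73.14606475830078), 53.27403259277344)
rough [0.46953262 0.0040897  0.03      ]
top handle 257 [ 0.54109156 -0.06131827  0.06185755] [0.05714858 0.06259978 0.06522343]
((539.983154296875, -58.35374069213867), (110.44624328613281, 21.656688690185547), 42.67345428466797)
fixed 401 ((540.466064453125, 58.89686584472656), (41.77717971801758, 144.52154541015625), 32.1689567565918) [0.03781286 0.0403948  0.04256586] local [[-56.55691605  60.41725492]
 [  0.81558643  91.63658969]
 [ 66.13961766 100.65764072]]
  hi 24 local mm min/max [ 77.81124778 -49.29620159] [ 89.7050206  -38.92047627] 0.05161300561413723
  hi 62 local mm min/max [ 18.64971191 -74.32598283] [ 36.74140858 -57.70791366] 0.054203291975365386
  hi 316 local mm min/max [ -65.08550426 -131.69273192] [  55.74990651 -113.26101291] 0.05020665701976784
  hi 63 local mm min/max [-43.41863639 -72.68893187] [-25.42355446 -56.06596761] 0.054097868968200014
side handle 296 [ 0.5421007  -0.05806478  0.06143425] [0.05553794 0.06239505 0.06562066]
((538.3203125, -60.311614990234375), (111.78678131103516, 19.99654769897461), 43.889068603515625)
fixed 606 ((538.6361083984375, 57.53656005859375), (40.207763671875, 146.22927856445312), 33.49384307861328) [0.03804842 0.04116917 0.04251451] local [[-58.74576506  59.30223077]
 [ -3.96317911  91.0971661 ]
 [ 66.41410433  99.30740511]]
  hi 308 local mm min/max [ -65.06053836 -138.27724179] [  57.24484228 -115.01623466] 0.05106127236210664
  hi 28 local mm min/max [ 75.92564497 -53.04324926] [ 89.46706851 -40.20099757] 0.051469125419150386
  hi 77 local mm min/max [ 18.40233824 -76.57445734] [ 38.0712367  -59.07068454] 0.05481177556883726
  hi 90 local mm min/max [-42.81361028 -77.41406582] [-23.94993598 -58.02276847] 0.05439640262299275
```

```bash
python3 - <<'E'
from h import *
o=np.array([.4695,.0041])
def rot(deg):
    a=np.radians(deg);return np.array([[np.cos(a),-np.sin(a)],[np.sin(a),np.cos(a)]])
for n in("top","side"):
    d=np.load(n+"0.npz");W=cloud(d);R=rot(-46.6);L=(W[...,:2]-o)@R*1000;z=W[...,2]*1000
    def sel(x0,x1,y0,y1,z0,z1): return (L[...,0]>x0)&(L[...,0]<x1)&(L[...,1]>y0)&(L[...,1]<y1)&(z>z0)&(z<z1)
    k=sel(80,120,-38,42,57,70);f=np.polyfit(L[k][:,1],L[k][:,0],1);print(n,"handle x=%.2f slope deg %.2f z %.1f"%(f[1],np.degrees(f[0]),np.percentile(z[k],70)))
    k=sel(80,120,-80,80,55,70);print(" handle y ext",np.percentile(L[k][:,1],[1,99]))
    k=sel(-60,55,-145,-100,46,55);f=np.polyfit(L[k][:,0],L[k][:,1],1);print(" block y=%.2f slope %.2f"%(f[1],np.degrees(f[0])),np.percentile(L[k],[1,99],axis=0))
    for s in((10,45),(-52,-15)):
        k=sel(s[0],s[1],-85,-45,50,60);print(" finger",k.sum(),np.percentile(L[k],[2,98],axis=0).round(1).tolist(),np.median(z[k]))
    for x in range(-40,50,10):
        k=sel(x-5,x+5,50,110,36.5,45);q=np.percentile(L[k][:,1],[2,98]).round(1);print("  jaw x",x,q,end="")
    k=sel(-90,80,60,110,36.5,46);print("\n jaw x ext",np.percentile(L[k][:,0],[1,99]))
    k=sel(-60,60,0,50,36,46);print(" rails?",k.sum())
E
```

```text
top handle x=97.87 slope deg -0.60 z 64.2
 handle y ext [-45.44266634  61.11064922]
 block y=-121.84 slope 0.12 [[ -58.21598953 -138.82762424]
 [  54.01213652 -114.19599034]]
 finger 59 [[20.7, -73.6], [37.5, -56.9]] 54.34865972309477
 finger 61 [[-41.4, -73.6], [-23.6, -57.0]] 54.18529424637164
  jaw x -40 [82.  99.2]  jaw x -30 [82.4 99.9]  jaw x -20 [ 82.1 100.2]  jaw x -10 [ 81.6 100.6]  jaw x 0 [ 81.8 101.1]  jaw x 10 [ 82.2 100.3]  jaw x 20 [ 82.5 100.6]  jaw x 30 [ 82.8 100.8]  jaw x 40 [ 83.3 101.4]
 jaw x ext [-61.74642083  59.72219682]
 rails? 0
side handle x=96.27 slope deg -0.41 z 64.9
 handle y ext [-46.14713366  59.72219678]
 block y=-122.98 slope 0.19 [[ -59.3392971  -143.33306881]
 [  53.38095596 -116.10645911]]
 finger 63 [[21.4, -75.3], [38.4, -58.8]] 55.15696479109123
 finger 76 [[-40.4, -78.2], [-22.8, -59.1]] 54.75928279981662
  jaw x -40 [79.9 98.4]  jaw x -30 [78.8 98.4]  jaw x -20 [78.8 98.8]  jaw x -10 [79.3 98.4]  jaw x 0 [80.3 98.6]  jaw x 10 [79.3 98.9]  jaw x 20 [79.8 98.8]  jaw x 30 [79.6 99.1]  jaw x 40 [78.4 98.8]
 jaw x ext [-62.16119721  72.83692792]
 rails? 0
```

```bash
cat >> h.py <<'E'
from scipy.spatial.transform import Rotation as Ro
YAW=np.radians(-46.35);O=np.array([.473,.0101])
def st(x,y,z):
    "seat coords (mm) -> world m, frame flat"
    c,s=np.cos(YAW),np.sin(YAW);return np.array([O[0]+(c*x-s*y)/1e3,O[1]+(s*x+c*y)/1e3,.03+z/1e3])
def delta(tcp,yawdeg=None):
    "tool-axis shift in m, then turn (units of .5 rad) to tool x at yawdeg pointing down"
    from station import ctrl
    s=ctrl.observe();R=s["tool_rot"];print("tcp",s["tcp_pos"].round(4),"yaw %.2f"%np.degrees(np.arctan2(R[1,0],R[0,0])),"gap %.4f"%s["finger_gap"],"F",s["force"].round(1),"t",s["t"])
    print("shift",(R.T@(np.array(tcp)-s["tcp_pos"])).round(4))
    if yawdeg is not None:
        a=np.radians(yawdeg);c,q=np.cos(a),np.sin(a);N=np.array([[c,q,0],[q,-c,0],[0,0,-1]])
        print("turn/.5rad",(Ro.from_matrix(R.T@N).as_rotvec()/.5).round(3))
E
python3 - <<'E'
from h import *
d=np.load("top0.npz");e=np.load("side0.npz")
W=np.r_[cloud(d).reshape(-1,3),cloud(e).reshape(-1,3)]
A=np.array([.197,.645]);B=np.array([.62,-.238])
for t in np.linspace(0,1,9):
    p=A+t*(B-A);k=np.hypot(*(W[:,:2]-p).T)<.15
    print(p.round(2),k.sum(),np.percentile(W[k][:,2],[50,99,100]).round(3) if k.sum() else "")
delta([.62,-.238,.12],-35.8)
print("seat",st(0,0,0))
E
```

```text
[0.2  0.64] 3485 [-0.778 -0.768 -0.763]
[0.25 0.53] 3404 [-0.778 -0.768 -0.762]
[0.3  0.42] 2046 [-0.778 -0.768 -0.762]
[0.36 0.31] 1952 [-0.003  0.002  0.004]
[0.41 0.2 ] 15105 [0.    0.155 0.17 ]
[0.46 0.09] 26146 [0.001 0.043 0.058]
[ 0.51 -0.02] 24400 [0.008 0.939 0.939]
[ 0.57 -0.13] 19825 [0.006 0.939 0.939]
[ 0.62 -0.24] 16247 [0.003 0.034 0.039]
tcp [0.1973 0.6451 0.2257] yaw -17.01 gap 0.0873 F [0.4 0.5 0.4] t 0.1
shift [0.6625 0.7206 0.1069]
turn/.5rad [ 0.003 -0.001  0.656]
seat [0.473  0.0101 0.03  ]
```

>>> send_rows([
  [-1,[0.0276,0.03,0],[0,0,0]],
  [-1,[0.0276,0.03,0],[0,0,0]],
  [-1,[0.0276,0.03,0],[0,0,0]],
  [-1,[0.0276,0.03,0],[0,0,0]],
  [-1,[0.0276,0.03,0],[0,0,0]],
  [-1,[0.0276,0.03,0],[0,0,0]],
  [-1,[0.0276,0.03,0],[0,0,0]],
  [-1,[0.0276,0.03,0],[0,0,0]],
], grip_force=30)

```text
t: 0.77
tcp_pos: [0.3386, 0.3493, 0.2264]
tool_rot: [[0.956, -0.292, -0.0], [-0.292, -0.956, -0.0], [-0.0, 0.0, -1.0]]
force: [2.0, 0.2, -0.3]
finger_gap: 0.0877
grip_force: 0.0
```

>>> send_rows([
  [-1,[0.0276,0.03,0],[0,0,0]],
  [-1,[0.0276,0.03,0],[0,0,0]],
  [-1,[0.0276,0.03,0],[0,0,0]],
  [-1,[0.0276,0.03,0],[0,0,0]],
  [-1,[0.0276,0.03,0],[0,0,0]],
  [-1,[0.0276,0.03,0],[0,0,0]],
  [-1,[0.0276,0.03,0],[0,0,0]],
  [-1,[0.0276,0.03,0],[0,0,0]],
])

```text
t: 1.43
tcp_pos: [0.4796, 0.0553, 0.2267]
tool_rot: [[0.956, -0.292, 0.0], [-0.292, -0.956, 0.0], [0.0, -0.0, -1.0]]
force: [-0.0, 1.0, 0.9]
finger_gap: 0.0873
grip_force: 0.0
```

>>> send_rows([
  [-1,[0.0276,0.03,0],[0,0,0]],
  [-1,[0.0276,0.03,0],[0,0,0]],
  [-1,[0.0276,0.03,0],[0,0,0]],
  [-1,[0.0276,0.03,0],[0,0,0]],
  [-1,[0.0276,0.03,0],[0,0,0]],
  [-1,[0.0276,0.03,0],[0,0,0]],
  [-1,[0.0276,0.03,0],[0,0,0]],
  [-1,[0.0276,0.03,0],[0,0,0]],
])

```text
t: 2.1
tcp_pos: [0.6206, -0.2388, 0.226]
tool_rot: [[0.956, -0.293, -0.001], [-0.293, -0.956, 0.0], [-0.001, -0.0, -1.0]]
force: [0.9, 1.8, 0.5]
finger_gap: 0.0878
grip_force: 0.0
```

>>> send_rows([
  [-1,[0,0,0.012],[0,0,0.082]],
  [-1,[0,0,0.012],[0,0,0.082]],
  [-1,[0,0,0.012],[0,0,0.082]],
  [-1,[0,0,0.012],[0,0,0.082]],
  [-1,[0,0,0.012],[0,0,0.082]],
  [-1,[0,0,0.012],[0,0,0.082]],
  [-1,[0,0,0.012],[0,0,0.082]],
  [-1,[0,0,0.012],[0,0,0.082]],
])

```text
t: 2.77
tcp_pos: [0.62, -0.2367, 0.1295]
tool_rot: [[0.81, -0.587, -0.001], [-0.587, -0.81, 0.0], [-0.001, 0.0, -1.0]]
force: [0.7, 0.5, -0.7]
finger_gap: 0.0879
grip_force: 0.0
```

```bash
python3 -c "
from h import *
delta([.620,-.2383,.010],-35.8)"
```

```text
tcp [ 0.62   -0.2367  0.1295] yaw -35.92 gap 0.0879 F [ 0.7  0.5 -0.7] t 2.7667
shift [0.001  0.0012 0.1195]
turn/.5rad [ 0.001  0.002 -0.004]
```

>>> send_rows([
  [-1,[0.001,0.001,0.015],[0,0,0]],
  [-1,[0,0,0.015],[0,0,0]],
  [-1,[0,0,0.015],[0,0,0]],
  [-1,[0,0,0.015],[0,0,0]],
  [-1,[0,0,0.015],[0,0,0]],
  [-1,[0,0,0.015],[0,0,0]],
  [-1,[0,0,0.015],[0,0,0]],
  [-1,[0,0,0.0145],[0,0,0]],
], grip_force=30)

```text
t: 3.43
tcp_pos: [0.6201, -0.2381, 0.0098]
tool_rot: [[0.811, -0.585, -0.001], [-0.585, -0.811, 0.0], [-0.001, 0.0, -1.0]]
force: [0.3, 0.2, 0.6]
finger_gap: 0.0877
grip_force: 0.0
```

>>> send_rows([
  [1,[0,0,0],[0,0,0]],
  [1,[0,0,0],[0,0,0]],
  [1,[0,0,0],[0,0,0]],
  [1,[0,0,0],[0,0,0]],
  [1,[0,0,0],[0,0,0]],
  [1,[0,0,0],[0,0,0]],
  [1,[0,0,0],[0,0,0]],
  [1,[0,0,0],[0,0,0]],
])

```text
t: 4.1
tcp_pos: [0.6205, -0.2385, 0.0118]
tool_rot: [[0.811, -0.585, 0.0], [-0.585, -0.811, -0.0], [0.0, 0.0, -1.0]]
force: [-2.1, -0.1, 3.9]
finger_gap: 0.0439
grip_force: 30.0
```

>>> send_rows([
  [1,[0,0,-0.01],[0,0,0]],
  [1,[0,0,-0.015],[0,0,0]],
  [1,[0,0,-0.02],[0,0,0]],
  [1,[0,0,-0.02],[0,0,0]],
  [1,[0,0,-0.02],[0,0,0]],
  [1,[0,0,-0.02],[0,0,0]],
  [1,[0,0,-0.01],[0,0,0]],
  [1,[0,0,-0.005],[0,0,0]],
], grip_force=40)

```text
t: 4.77
tcp_pos: [0.6213, -0.2381, 0.1332]
tool_rot: [[0.811, -0.585, 0.003], [-0.585, -0.811, -0.0], [0.002, -0.002, -1.0]]
force: [-0.4, 0.0, -2.9]
finger_gap: 0.0437
grip_force: 40.0
```

```bash
python3 -c "
from h import *
delta(st(0,28,100),-46.35)
from station import ctrl
s=ctrl.observe()
for n in('top','side'):
    d=ctrl.grab_frame(n);np.savez(n+'1.npz',**d);W=cloud(d)
    hsv=cv2.cvtColor(d['image'],cv2.COLOR_RGB2HSV);g=cv2.inRange(hsv,(50,70,30),(90,255,255))>0
    m=g&(np.hypot(W[...,0]-.62,W[...,1]+.238)<.1)&(W[...,2]>.09)&(W[...,2]<.15)
    z=np.median(W[m][:,2]);v,u=np.nonzero(m&(abs(W[...,2]-z)<.006));P=ray(d,np.c_[u,v],z)-s['tcp_pos']
    L=P@s['tool_rot']*1000;print(n,m.sum(),'z',z,np.percentile(L,[1,99],axis=0).round(1).tolist())
    i=d['image'][100:260,220:400,::-1];cv2.imwrite('pics/'+n+'1.png',cv2.resize(i,None,fx=2.2,fy=2.2))
a=np.hstack([cv2.imread('pics/top1.png'),cv2.imread('pics/side1.png')]);cv2.imwrite('pics/c1.png',a)
"
```

```text
tcp [ 0.6213 -0.2381  0.1332] yaw -35.79 gap 0.0437 F [-0.4  0.  -2.9] t 4.7667
shift [-0.2603 -0.1422  0.0028]
turn/.5rad [-0.004 -0.005  0.369]
top 371 z 0.1263348744044086 [[-38.6, -71.8, 6.7], [34.4, 68.2, 7.0]]
side 343 z 0.12764187099064694 [[-37.0, -69.6, 5.4], [33.0, 66.9, 5.8]]
```

View pics/c1.png

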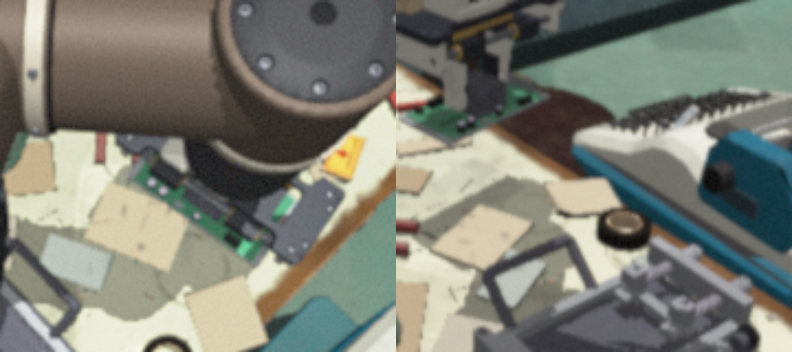

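>>> send_rows([
  [1,[-0.0323,-0.0178,0],[0,0,0]],
  [1,[-0.0323,-0.0178,0],[0,0,0]],
  [1,[-0.0323,-0.0178,0],[0,0,0]],
  [1,[-0.0323,-0.0178,0],[0,0,0]],
  [1,[-0.0323,-0.0178,0],[0,0,0]],
  [1,[-0.0323,-0.0178,0],[0,0,0]],
  [1,[-0.0323,-0.0178,0],[0,0,0]],
  [1,[-0.0323,-0.0178,0],[0,0,0]],
])

```text
t: 5.53
tcp_pos: [0.4923, 0.0295, 0.1297]
tool_rot: [[0.811, -0.585, -0.002], [-0.585, -0.811, -0.001], [-0.001, 0.002, -1.0]]
force: [0.6, 1.3, -2.2]
finger_gap: 0.0435
grip_force: 40.0
```

>>> send_rows([
  [1,[0,0,0],[0,0,0.046]],
  [1,[0,0,0],[0,0,0.046]],
  [1,[0,0,0],[0,0,0.046]],
  [1,[0,0,0],[0,0,0.046]],
  [1,[0,0,0],[0,0,0.046]],
  [1,[0,0,0],[0,0,0.046]],
  [1,[0,0,0],[0,0,0.046]],
  [1,[0,0,0],[0,0,0.046]],
])

```text
t: 6.2
tcp_pos: [0.4944, 0.0279, 0.1309]
tool_rot: [[0.688, -0.726, -0.0], [-0.726, -0.688, -0.0], [-0.0, 0.0, -1.0]]
force: [-0.1, -0.3, -3.0]
finger_gap: 0.0437
grip_force: 40.0
```

```bash
python3 -c "
from h import *
delta(st(1.5,28,25),-46.35)"
```

```text
tcp [0.4944 0.0279 0.1309] yaw -46.54 gap 0.0437 F [-0.1 -0.3 -3. ] t 6.2
shift [-0.0004 -0.0003  0.0759]
turn/.5rad [ 0.     0.    -0.007]
```

>>> send_rows([
  [1,[0,0,0.01],[0,0,-0.007]],
  [1,[0,0,0.01],[0,0,0]],
  [1,[0,0,0.01],[0,0,0]],
  [1,[0,0,0.01],[0,0,0]],
  [1,[0,0,0.01],[0,0,0]],
  [1,[0,0,0.01],[0,0,0]],
  [1,[0,0,0.01],[0,0,0]],
  [1,[0,0,0.005],[0,0,0]],
])

```text
t: 6.87
tcp_pos: [0.4933, 0.0282, 0.0541]
tool_rot: [[0.693, -0.721, -0.002], [-0.721, -0.693, -0.001], [-0.001, 0.002, -1.0]]
force: [0.2, -0.1, -2.5]
finger_gap: 0.0438
grip_force: 40.0
```

```bash
python3 -c "
from h import *
from station import ctrl
delta(st(1.5,28,25),-46.35)
s=ctrl.observe()
for n in('top','side'):
    d=ctrl.grab_frame(n);np.savez(n+'2.npz',**d);W=cloud(d)
    hsv=cv2.cvtColor(d['image'],cv2.COLOR_RGB2HSV);g=cv2.inRange(hsv,(50,70,30),(90,255,255))>0
    m=g&(np.hypot(W[...,0]-.494,W[...,1]-.028)<.1)&(W[...,2]>.03)&(W[...,2]<.07)
    z=np.median(W[m][:,2]);v,u=np.nonzero(m&(abs(W[...,2]-z)<.006));P=ray(d,np.c_[u,v],z)-s['tcp_pos']
    L=P@s['tool_rot']*1000;print(n,m.sum(),'z',z,np.percentile(L,[1,99],axis=0).round(1).tolist())
a=np.load('top2.npz')['image'][195:320,150:290,::-1];b=np.load('side2.npz')['image'][190:315,245:395,::-1]
f=lambda i:cv2.resize(i,(395,340),interpolation=cv2.INTER_CUBIC)
cv2.imwrite('pics/c2.png',np.hstack([f(a),f(b)]))
"
```

```text
tcp [0.4933 0.0282 0.0541] yaw -46.14 gap 0.0438 F [ 0.2 -0.1 -2.5] t 6.8667
shift [ 0.0006 -0.0008 -0.0009]
turn/.5rad [0.004 0.002 0.007]
top 157 z 0.04720326685595755 [[-32.1, -69.5, 6.7], [36.2, 68.0, 7.0]]
side 869 z 0.047864525610495534 [[-37.4, -70.1, 6.1], [33.6, 68.7, 6.4]]
```

View pics/c2.png

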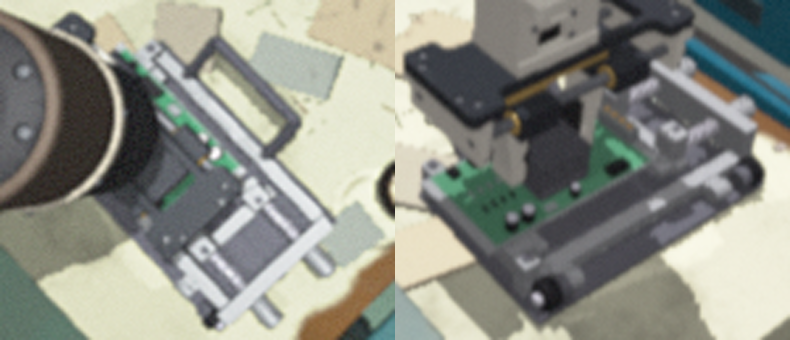

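>>> send_rows([
  [1,[0,0.005,-0.001],[0,0,0]],
  [1,[0,0.005,0],[0,0,0]],
  [1,[0,0.005,0],[0,0,0]],
  [1,[0,0.005,0],[0,0,0]],
  [1,[0,0.005,0],[0,0,0]],
  [1,[0,0.005,0],[0,0,0]],
  [1,[0,0.006,0],[0,0,0]],
  [1,[0,0.006,0],[0,0,0]],
])

```text
t: 7.63
tcp_pos: [0.4664, 0.0011, 0.0582]
tool_rot: [[0.693, -0.721, 0.006], [-0.721, -0.693, 0.004], [0.002, -0.007, -1.0]]
force: [3.6, 10.4, -4.8]
finger_gap: 0.0434
grip_force: 40.0
```

```bash
python3 -c "
from h import *
from station import ctrl
delta(st(1.5,-14,25),-46.35)
s=ctrl.observe();print(s['force']@s['tool_rot'],s['torque'])
d=ctrl.grab_frame('top');np.savez('top3.npz',**d)
e=ctrl.grab_frame('side');np.savez('side3.npz',**e)
R=np.array([[np.cos(YAW),-np.sin(YAW)],[np.sin(YAW),np.cos(YAW)]])
for d in(d,e):
    W=cloud(d);L=(W[...,:2]-O)@R*1000;z=W[...,2]*1000
    hsv=cv2.cvtColor(d['image'],cv2.COLOR_RGB2HSV);g=cv2.inRange(hsv,(50,70,30),(90,255,255))>0
    for nm,(a,b) in dict(f1=(15,48),f2=(-48,-15)).items():
        k=(L[...,0]>a)&(L[...,0]<b)&(L[...,1]>-112)&(L[...,1]<-50)&(z>50)&(z<58);print(nm,k.sum(),np.percentile(L[k],[2,98],axis=0).round(1).tolist() if k.sum() else '')
    m=g&(abs(L[...,0])<60)&(abs(L[...,1])<110)&(z>30)&(z<60);print('green',m.sum(),np.percentile(L[m],[1,99],axis=0).round(1).tolist(),np.median(z[m]))
    for y in (-80,-60,-40,0,20,40,55): 
        k=m&(abs(L[...,1]-y)<6);print(y,k.sum(),np.median(z[k]).round(1),end=' ')
    print()
"
```

```text
tcp [0.4664 0.0011 0.0582] yaw -46.15 gap 0.0434 F [ 3.6 10.4 -4.8] t 7.6333
shift [-0.0005  0.003   0.0032]
turn/.5rad [-0.014 -0.003  0.007]
[-4.9820231  -9.76601845  4.81448919] [ 4.5303272  -1.63279367 -0.24300158]
f1 62 [[25.7, -104.9], [40.4, -53.8]]
f2 24 [[-33.6, -106.1], [-15.8, -61.5]]
green 189 [[-33.0, -77.0], [38.0, 58.6]] 50.92422455128531
-80 7 49.2 -60 37 50.8 -40 1 52.1 0 16 51.0 20 0 nan 40 11 51.3 55 9 52.4 
f1 19 [[15.7, -108.4], [32.0, -81.7]]
f2 218 [[-38.7, -107.3], [-15.7, -50.9]]
green 788 [[-36.0, -80.7], [36.7, 57.9]] 52.51465156770915
-80 60 51.8 -60 51 52.3 -40 36 51.9 0 23 52.5 20 92 52.4 40 125 52.8 55 144 52.9
  return _methods._mean(a, axis=axis, dtype=dtype,
  ret = ret.dtype.type(ret / rcount)
```

>>> send_rows([
  [1,[0,0.002,0],[0,0,0]],
  [1,[0,0.002,0],[0,0,0]],
  [1,[0,0,0.002],[0,0,0]],
  [1,[0,0,0.002],[0,0,0]],
  [1,[0,0,0.002],[0,0,0]],
  [1,[0,0,0.002],[0,0,0]],
  [1,[0,0,0.001],[0,0,0]],
  [1,[0,0,0],[0,0,0]],
])

```text
t: 8.4
tcp_pos: [0.4664, -0.001, 0.0505]
tool_rot: [[0.694, -0.72, 0.011], [-0.72, -0.694, 0.004], [0.005, -0.01, -1.0]]
force: [8.1, 8.5, 0.3]
finger_gap: 0.0435
grip_force: 40.0
```

```bash
python3 -c "
from h import *
from station import ctrl
delta(st(1.5,-14,10),-46.35)
s=ctrl.observe();print(s['force']@s['tool_rot'],s['torque']@s['tool_rot'])
"
```

```text
tcp [ 0.4664 -0.001   0.0505] yaw -46.04 gap 0.0435 F [8.1 8.5 0.3] t 8.4
shift [-0.0021  0.0016  0.0105]
turn/.5rad [-0.021 -0.009  0.011]
[ -0.50883321 -11.72719554  -0.21495622] [ 3.97749108 -0.01737491  0.13650869]
```

>>> send_rows([
  [1,[-0.001,0.0005,0.001],[-0.01,0,0]],
  [1,[-0.001,0.0005,0.001],[-0.01,-0.008,0]],
  [1,[0,0,0.0015],[0,0,0]],
  [1,[0,0,0.0015],[0,0,0]],
  [1,[0,0,0.0015],[0,0,0]],
  [1,[0,0,0.0015],[0,0,0]],
  [1,[0,0,0.001],[0,0,0]],
  [1,[0,0,0],[0,0,0]],
])

```text
t: 9.07
tcp_pos: [0.4639, -0.0006, 0.0416]
tool_rot: [[0.694, -0.72, 0.0], [-0.72, -0.694, -0.001], [0.0, 0.0, -1.0]]
force: [5.6, 6.0, 4.0]
finger_gap: 0.0436
grip_force: 40.0
```

```bash
python3 -c "
from h import *
from station import ctrl
delta(st(1.5,-14,10),-46.35)
s=ctrl.observe();print(s['force']@s['tool_rot'],s['torque']@s['tool_rot'])
"
```

```text
tcp [ 0.4639 -0.0006  0.0416] yaw -46.04 gap 0.0436 F [5.6 6.  4. ] t 9.0667
shift [0.     0.     0.0016]
turn/.5rad [ 0.001 -0.001  0.011]
[-0.43438664 -8.23925731 -3.97696812] [ 3.23661272 -0.01838972  0.14315979]
```

>>> send_rows([
  [1,[0,0,0.0005],[0,0,0]],
  [1,[0,0,0.0005],[0,0,0]],
  [1,[0,0,0.0005],[0,0,0]],
  [1,[0,0,0.0005],[0,0,0]],
  [1,[0,0,0],[0,0,0]],
  [1,[0,0,0],[0,0,0]],
  [1,[0,0,0],[0,0,0]],
  [1,[0,0,0],[0,0,0]],
])

```text
t: 9.73
tcp_pos: [0.464, -0.0006, 0.0415]
tool_rot: [[0.695, -0.719, 0.001], [-0.719, -0.695, -0.001], [0.001, -0.0, -1.0]]
force: [-3.9, 7.8, 32.5]
finger_gap: 0.0437
grip_force: 40.0
```

```bash
cat > look.py <<'E'
from h import *
from station import ctrl
import sys
t=sys.argv[1]
delta(st(1.5,-14,10),-46.35)
s=ctrl.observe();print(s['force']@s['tool_rot'])
d=ctrl.grab_frame('top');np.savez('top%s.npz'%t,**d)
e=ctrl.grab_frame('side');np.savez('side%s.npz'%t,**e)
R=np.array([[np.cos(YAW),-np.sin(YAW)],[np.sin(YAW),np.cos(YAW)]])
for d in(d,e):
    W=cloud(d);L=(W[...,:2]-O)@R*1000;z=W[...,2]*1000
    hsv=cv2.cvtColor(d['image'],cv2.COLOR_RGB2HSV);g=cv2.inRange(hsv,(50,70,30),(90,255,255))>0
    m=g&(abs(L[...,0])<60)&(abs(L[...,1])<110)&(z>25)&(z<45);print('green',m.sum(),np.percentile(L[m],[1,99],axis=0).round(1).tolist(),np.median(z[m]))
    for y in range(-90,90,20):
        k=m&(abs(L[...,1]-y)<8)
        if k.sum()>4:print(y,k.sum(),np.median(z[k]).round(1),end='; ')
    for x in (-31,31):
        k=(abs(L[...,0]-x)<6)&(z>51)&(z<58)&(L[...,1]<-50)&(L[...,1]>-112);
        if k.sum()>3:print('finger',x,k.sum(),np.percentile(L[k][:,1],[5,50,95]).round(1))
a=np.load('top%s.npz'%t)['image'][195:320,150:290,::-1];b=np.load('side%s.npz'%t)['image'][190:315,245:395,::-1]
f=lambda i:cv2.resize(i,(395,340),interpolation=cv2.INTER_CUBIC)
cv2.imwrite('pics/c%s.png'%t,np.hstack([f(a),f(b)]))
E
python3 look.py 4
```

```text
tcp [ 0.464  -0.0006  0.0415] yaw -46.01 gap 0.0437 F [-3.9  7.8 32.5] t 9.7333
shift [-0.      0.0001  0.0015]
turn/.5rad [-0.001 -0.002  0.012]
[ -8.27593583  -2.56303662 -32.54248902]
green 188 [[-32.0, -81.5], [37.8, 56.5]] 34.46854349626843
-70 83 34.1; -30 21 35.0; -10 14 34.5; 10 12 34.6; 30 10 35.6; 50 12 35.2; finger 31 10 [-100.8  -90.1  -85.9]
green 785 [[-36.0, -83.2], [34.6, 55.8]] 35.74106030536234
-90 14 35.2; -70 89 35.6; -50 59 35.8; -30 31 35.7; -10 30 35.9; 10 50 35.7; 30 166 35.8; 50 203 35.7; finger -31 40 [-104.2  -95.3  -88.9]
```

View pics/c4.png

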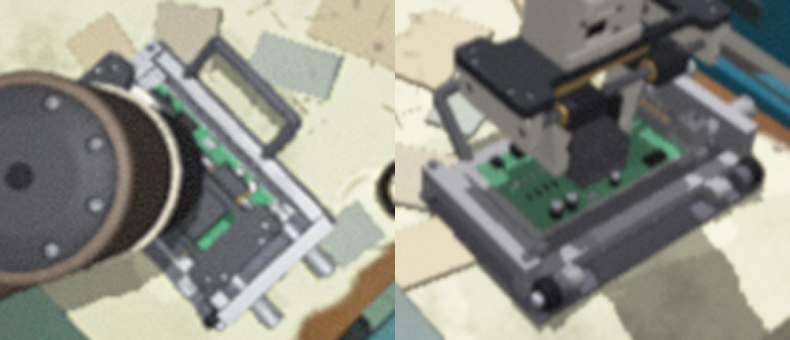

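>>> send_rows([
  [1,[0,0,-0.001],[0,0,0]],
  [1,[0,0,-0.001],[0,0,0]],
  [1,[0,-0.001,0],[0,0,0]],
  [1,[0,-0.001,0],[0,0,0]],
  [1,[0,-0.001,0],[0,0,0]],
  [1,[0,-0.001,0],[0,0,0]],
  [1,[0,-0.001,0],[0,0,0]],
  [1,[0,0,0],[0,0,0]],
], grip_force=25)

```text
t: 10.5
tcp_pos: [0.4664, 0.002, 0.0416]
tool_rot: [[0.694, -0.72, -0.002], [-0.72, -0.694, -0.002], [-0.0, 0.002, -1.0]]
force: [2.9, 1.4, 10.0]
finger_gap: 0.0441
grip_force: 25.0
```

```bash
python3 -c "
from h import *
from station import ctrl
delta(st(1.5,-4,11.5),-46.35)
s=ctrl.observe();print(s['force']@s['tool_rot'])
"
```

```text
tcp [0.4664 0.002  0.0416] yaw -46.05 gap 0.0441 F [ 2.9  1.4 10. ] t 10.5
shift [ 0.0002 -0.0063  0.0001]
turn/.5rad [0.005 0.    0.01 ]
[ 0.99777687 -3.01398834 -9.98004521]
```

>>> send_rows([
  [1,[0,-0.001,-0.0005],[0,0,0]],
  [1,[0,-0.001,0],[0,0,0]],
  [1,[0,-0.001,0],[0,0,0]],
  [1,[0,-0.001,0],[0,0,0]],
  [1,[0,-0.001,0],[0,0,0]],
  [1,[0,-0.001,0],[0,0,0]],
  [1,[0,-0.001,0],[0,0,0]],
  [1,[0,0,0],[0,0,0]],
])

```text
t: 11.17
tcp_pos: [0.4704, 0.006, 0.0416]
tool_rot: [[0.694, -0.72, -0.004], [-0.72, -0.694, -0.003], [-0.001, 0.005, -1.0]]
force: [2.4, -2.2, 8.6]
finger_gap: 0.0439
grip_force: 25.0
```

```bash
python3 look.py 5
```

```text
tcp [0.4704 0.006  0.0416] yaw -46.07 gap 0.0439 F [ 2.4 -2.2  8.6] t 11.1667
shift [0.0003 0.0093 0.0016]
turn/.5rad [0.01  0.001 0.01 ]
[ 3.21440606 -0.13248624 -8.56163506]
green 178 [[-32.7, -72.9], [37.5, 65.2]] 34.65207051447949
-70 24 35.3; -50 28 34.3; -30 7 34.2; -10 24 35.1; 10 28 34.5; 50 11 35.0; 70 5 34.0; finger 31 11 [-93.4 -86.8 -77. ]
green 805 [[-36.3, -73.3], [34.8, 65.7]] 35.85942728114255
-70 92 35.7; -50 60 36.2; -30 46 35.9; -10 20 35.8; 10 27 35.8; 30 127 36.0; 50 195 35.9; 70 60 36.0; finger -31 43 [-95.1 -84.7 -78.9]
```

>>> send_rows([
  [1,[0,-0.001,0],[0,0,0]],
  [1,[0,-0.001,0],[0,0,0]],
  [1,[0,-0.001,0],[0,0,0]],
  [1,[0,-0.001,0],[0,0,0]],
  [1,[0,-0.001,0],[0,0,0]],
  [1,[0,-0.001,0],[0,0,0]],
  [1,[0,0,0],[0,0,0]],
  [1,[0,0,0],[0,0,0]],
])

```text
t: 11.93
tcp_pos: [0.4724, 0.0083, 0.0414]
tool_rot: [[0.694, -0.72, -0.008], [-0.72, -0.694, -0.006], [-0.002, 0.01, -1.0]]
force: [-2.0, -9.8, 14.9]
finger_gap: 0.0437
grip_force: 25.1
```

```bash
python3 look.py 6
```

```text
tcp [0.4724 0.0083 0.0414] yaw -46.07 gap 0.0437 F [-2.  -9.8 14.9] t 11.9333
shift [0.0005 0.0123 0.0015]
turn/.5rad [0.02  0.003 0.01 ]
[  5.63070965   8.35822017 -14.86485674]
green 173 [[-32.4, -69.4], [37.6, 68.2]] 34.90710049806922
-70 13 33.9; -50 57 34.8; -10 27 35.2; 10 27 34.6; 50 11 34.5; 70 7 35.3; finger 31 12 [-90.2 -84.3 -73.6]
green 773 [[-36.3, -70.2], [34.3, 66.9]] 35.783619847672036
-70 70 35.5; -50 64 35.8; -30 54 35.8; -10 19 36.1; 10 28 35.8; 30 99 35.8; 50 183 35.9; 70 82 35.8; finger -31 39 [-92.1 -82.7 -76.6]
```

>>> send_rows([
  [-0.5,[0,0,0],[0,0,0]],
  [-0.5,[0,0,0],[0,0,0]],
  [-0.5,[0,0,0],[0,0,0]],
  [-0.5,[0,0,0],[0,0,0]],
  [-0.5,[0,0,-0.005],[0,0,0]],
  [-0.5,[0,0,-0.01],[0,0,0]],
  [-0.5,[0,0,-0.02],[0,0,0]],
  [-0.5,[0,0,-0.02],[0,0,0]],
])

```text
t: 12.7
tcp_pos: [0.4717, 0.0098, 0.0947]
tool_rot: [[0.693, -0.721, -0.012], [-0.721, -0.693, -0.005], [-0.005, 0.012, -1.0]]
force: [1.0, -0.0, -0.9]
finger_gap: 0.0654
grip_force: 0.0
```

>>> send_rows([
  [-0.5,[0,0,-0.025],[0,0,0]],
  [-0.5,[0,0,-0.025],[0,0,0]],
  [-0.5,[0.03,0,-0.025],[0,0,0]],
  [-0.5,[0.03,0,-0.01],[0,0,0]],
  [-0.5,[0.03,0,0],[0,0,0]],
  [-0.5,[0.03,0,0],[0,0,0]],
  [-0.5,[0.03,0,0],[0,0,0]],
  [-0.5,[0.03,0,0],[0,0,0]],
])

```text
t: 13.37
tcp_pos: [0.5987, -0.1205, 0.1789]
tool_rot: [[0.693, -0.721, -0.01], [-0.721, -0.693, -0.004], [-0.004, 0.01, -1.0]]
force: [0.2, 0.4, 0.4]
finger_gap: 0.0656
grip_force: 0.0
```

```bash
python3 look.py 7
```

```text
tcp [ 0.5987 -0.1205  0.1789] yaw -46.12 gap 0.0656 F [0.2 0.4 0.4] t 13.3667
shift [-0.1792  0.0127  0.1398]
turn/.5rad [0.02  0.008 0.008]
[-0.11732307 -0.41413604 -0.36266605]
green 1145 [[-37.2, -69.4], [36.7, 69.9]] 34.773341999584595
-70 101 34.4; -50 167 34.9; -30 180 34.8; -10 54 34.8; 10 45 34.9; 30 117 34.7; 50 167 35.0; 70 107 34.5; finger -31 37 [-89.8 -81.7 -73.6]
finger 31 39 [-90.2 -82.  -73.7]
green 961 [[-36.3, -71.6], [34.4, 67.0]] 35.897773224229155
-70 123 35.7; -50 96 36.2; -30 57 35.9; -10 20 36.0; 10 27 35.9; 30 166 36.0; 50 183 35.8; 70 81 35.8; finger -31 40 [-91.3 -83.5 -76. ]
finger 31 36 [-92.7 -82.7 -75.8]
```

View pics/c7.png

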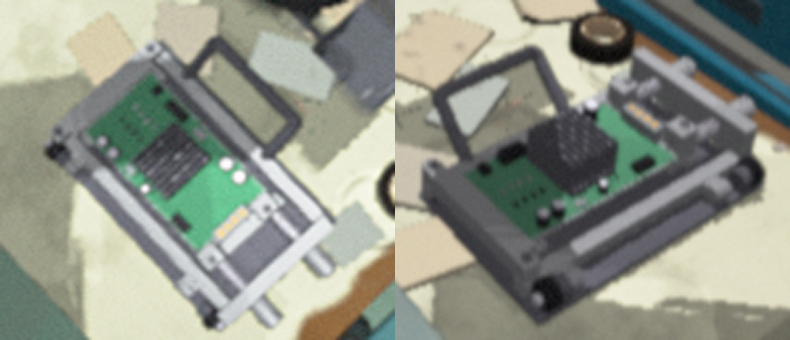

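```bash
python3 - <<'E'
from h import *
R=np.array([[np.cos(YAW),-np.sin(YAW)],[np.sin(YAW),np.cos(YAW)]])
for n in("top7","side7","top0","side0"):
    d=np.load(n+".npz");W=cloud(d);L=(W[...,:2]-O)@R*1000;z=W[...,2]*1000
    k=(L[...,0]>85)&(L[...,0]<115)&(abs(L[...,1])<38)&(z>56)&(z<70)
    if k.sum()<9: print(n,"few",k.sum());continue
    f=np.polyfit(L[k][:,1],L[k][:,0],1);print(n,k.sum(),"x %.1f slope %.2f"%(f[1],np.degrees(f[0])),np.percentile(L[k][:,0],[3,97]),"z top",np.percentile(z[k],[50,85]))
    for x in range(46,100,6):
        q=(abs(L[...,0]-x)<3)&(abs(L[...,1])<30)
        print(x,np.percentile(z[q],[50,80]).round(0),end=' ')
    print()
from station import ctrl
delta(st(98.5,0,100),-136.2); print("stand yaw ok; handle w",st(98.5,0,28))
E
```

```text
top7 164 x 99.8 slope -0.40 [ 94.14471333 105.39305501] z top [63.19692696 65.09945402]
46 [ 9. 10.] 52 [25. 26.] 58 [24. 25.] 64 [6. 8.] 70 [0. 2.] 76 [  1. 566.] 82 [560. 574.] 88 [569. 580.] 94 [572. 584.] 
side7 175 x 98.0 slope -0.08 [ 94.30418826 103.42962999] z top [63.34441155 65.36975325]Traceback (most recent call last):
  File "<stdin>", line 10, in <module>
    return _quantile_unchecked(
        a, q, axis, out, overwrite_input, method, keepdims, weights)
    return _ureduce(a,
                    func=_quantile_ureduce_func,
    ...<5 lines>...
                    overwrite_input=overwrite_input,
                    method=method)
    r = func(a, **kwargs)
    result = _quantile(arr,
                       quantiles=q,
    ...<2 lines>...
                       out=out,
                       weights=wgt)
    slices_having_nans = np.isnan(arr[-1, ...])
                                  ~~~^^^^^^^^^
IndexError: index -1 is out of bounds for axis 0 with size 0
```

```bash
python3 -c "
from h import *
delta(st(99,0,70),-136.2)"
```

```text
tcp [ 0.5999 -0.122   0.1778] yaw -46.27 gap 0.0659 F [-0.3 -0.8 -0.1] t 13.4667
shift [-0.0838 -0.0004  0.0782]
turn/.5rad [ 0.024 -0.011  3.139]
```

>>> send_rows([
  [-0.5,[0,0,0],[0,0,0.225]],
  [-0.5,[0,0,0],[0,0,0.225]],
  [-0.5,[0,0,0],[0,0,0.225]],
  [-0.5,[0,0,0],[0,0,0.225]],
  [-0.5,[0,0,0],[0,0,0.225]],
  [-0.5,[0,0,0],[0,0,0.225]],
  [-0.5,[0,0,0],[0,0,0.225]],
  [-0.5,[0,0,0],[0,0,0.225]],
])

```text
t: 14.13
tcp_pos: [0.5975, -0.119, 0.1788]
tool_rot: [[-0.139, -0.99, -0.011], [-0.99, 0.139, -0.004], [0.005, 0.01, -1.0]]
force: [-0.1, 0.3, -0.4]
finger_gap: 0.0657
grip_force: 0.0
```

>>> send_rows([
  [-0.5,[0,0,0],[0,0,0.225]],
  [-0.5,[0,0,0],[0,0,0.225]],
  [-0.5,[0,0,0],[0,0,0.225]],
  [-0.5,[0,0,0],[0,0,0.225]],
  [-0.5,[0,0,0],[0,0,0.225]],
  [-0.5,[0,0,0],[0,0,0.225]],
  [-0.5,[0,0,0],[0,0,0]],
  [-0.5,[0,0,0],[0,0,0]],
])

```text
t: 14.8
tcp_pos: [0.5977, -0.1191, 0.1788]
tool_rot: [[-0.721, -0.693, -0.01], [-0.693, 0.721, -0.004], [0.01, 0.004, -1.0]]
force: [-0.6, -0.4, -0.3]
finger_gap: 0.0659
grip_force: 0.0
```

```bash
python3 -c "
from h import *
delta(st(99,0,70),-136.2)"
```

```text
tcp [ 0.5977 -0.1191  0.1788] yaw -136.16 gap 0.0659 F [-0.6 -0.4 -0.3] t 14.8
shift [-0.      0.0802  0.0791]
turn/.5rad [ 0.008 -0.02   0.001]
```

>>> send_rows([
  [0.2,[0,0.015,0.01],[0.008,-0.02,0]],
  [0.2,[0,0.015,0.01],[0,0,0]],
  [0.2,[0,0.015,0.01],[0,0,0]],
  [0.2,[0,0.015,0.01],[0,0,0]],
  [0.2,[0,0.01,0.01],[0,0,0]],
  [0.2,[0,0.01,0.01],[0,0,0]],
  [0.2,[0,0,0.01],[0,0,0]],
  [0.2,[0,0,0],[0,0,0]],
])

```text
t: 15.47
tcp_pos: [0.5414, -0.0613, 0.1071]
tool_rot: [[-0.722, -0.692, -0.003], [-0.692, 0.722, -0.0], [0.002, 0.002, -1.0]]
force: [0.2, -0.6, 0.6]
finger_gap: 0.035
grip_force: 0.0
```

```bash
python3 -c "
from h import *
delta(st(99,0,13),-136.2)"
```

```text
tcp [ 0.5414 -0.0613  0.1071] yaw -136.18 gap 0.0350 F [ 0.2 -0.6  0.6] t 15.4667
shift [ 0.0001 -0.0002  0.0641]
turn/.5rad [ 0.003 -0.004  0.001]
```

>>> send_rows([
  [0.2,[0,0,0.008],[0,0,0]],
  [0.2,[0,0,0.008],[0,0,0]],
  [0.2,[0,0,0.008],[0,0,0]],
  [0.2,[0,0,0.008],[0,0,0]],
  [0.2,[0,0,0.008],[0,0,0]],
  [0.2,[0,0,0.008],[0,0,0]],
  [0.2,[0,0,0.008],[0,0,0]],
  [0.2,[0,0,0.008],[0,0,0]],
])

```text
t: 16.13
tcp_pos: [0.5427, -0.0616, 0.0438]
tool_rot: [[-0.724, -0.69, -0.0], [-0.69, 0.724, -0.0], [0.0, 0.0, -1.0]]
force: [-0.5, 0.1, -0.5]
finger_gap: 0.0346
grip_force: 0.0
```

>>> send_rows([
  [1,[0,0,0],[0,0,0]],
  [1,[0,0,0],[0,0,0]],
  [1,[0,0,0],[0,0,0]],
  [1,[0,0,0],[0,0,0]],
  [1,[0,0,0],[0,0,0]],
  [1,[0,0,0],[0,0,0]],
  [1,[0,0,0],[0,0,0]],
  [1,[0,0,0],[0,0,0]],
], grip_force=35)

```text
t: 16.8
tcp_pos: [0.5437, -0.062, 0.0454]
tool_rot: [[-0.724, -0.69, 0.002], [-0.69, 0.724, -0.0], [-0.001, -0.002, -1.0]]
force: [2.7, -3.8, -2.8]
finger_gap: 0.0112
grip_force: 35.0
```

```bash
python3 -c "
from h import *
delta(st(99,0,13),-136.2)
for a in range(0,37,5):
    t=np.radians(a);print(a,'arc from flat: inward %.1f up %.1f'%(170-(170*np.cos(t)-40*np.sin(t)),170*np.sin(t)+40*np.cos(t)-40))"
```

```text
tcp [ 0.5437 -0.062   0.0454] yaw -136.37 gap 0.0112 F [ 2.7 -3.8 -2.8] t 16.8
shift [0.0014 0.002  0.0024]
turn/.5rad [-0.003  0.002 -0.006]
0 arc from flat: inward 0.0 up 0.0
5 arc from flat: inward 4.1 up 14.7
10 arc from flat: inward 9.5 up 28.9
15 arc from flat: inward 16.1 up 42.6
20 arc from flat: inward 23.9 up 55.7
25 arc from flat: inward 32.8 up 68.1
30 arc from flat: inward 42.8 up 79.6
35 arc from flat: inward 53.7 up 90.3
```

>>> send_rows([
  [1,[0,0.0018,-0.0074],[0,0,0]],
  [1,[0,0.0023,-0.0073],[0,0,0]],
  [1,[0,0.0025,-0.0072],[0,0,0]],
  [1,[0,0.0029,-0.007],[0,0,0]],
  [1,[0,0.0031,-0.0069],[0,0,0]],
  [1,[0,0.0035,-0.0068],[0,0,0]],
  [1,[0,0.0037,-0.0066],[0,0,0]],
  [1,[0,0.0041,-0.0065],[0,0,0]],
])

```text
t: 17.47
tcp_pos: [0.5277, -0.0453, 0.1014]
tool_rot: [[-0.724, -0.69, 0.003], [-0.69, 0.724, -0.001], [-0.001, -0.003, -1.0]]
force: [6.6, -9.1, -5.3]
finger_gap: 0.011
grip_force: 35.0
```

>>> send_rows([
  [1,[0,0,0],[0,0,0]],
  [1,[0,0.0021,-0.0031],[0,0,0]],
  [1,[0,0.0022,-0.0031],[0,0,0]],
  [1,[0,0.0023,-0.0031],[0,0,0]],
  [1,[0,0.0023,-0.0031],[0,0,0]],
  [1,[0,0.0024,-0.0029],[0,0,0]],
  [1,[0,0.0025,-0.0029],[0,0,0]],
  [1,[0,0,0],[0,0,0]],
])

```text
t: 18.13
tcp_pos: [0.5183, -0.0354, 0.1204]
tool_rot: [[-0.723, -0.69, 0.004], [-0.69, 0.723, -0.002], [-0.002, -0.004, -1.0]]
force: [2.7, -8.7, 3.4]
finger_gap: 0.0106
grip_force: 35.0
```

```bash
python3 -c "
from h import *
from station import ctrl
delta(st(99,0,13),-136.2);s=ctrl.observe();print(s['force']@s['tool_rot'])"
```

```text
tcp [ 0.5183 -0.0354  0.1204] yaw -136.34 gap 0.0106 F [ 2.7 -8.7  3.4] t 18.1333
shift [ 0.0015 -0.0345  0.0775]
turn/.5rad [-0.008  0.003 -0.005]
[ 4.03166282 -8.14602615 -3.41544365]
```

```bash
cat > tilt.py <<'E'
from h import *
from station import ctrl
import sys
R=np.array([[np.cos(YAW),-np.sin(YAW)],[np.sin(YAW),np.cos(YAW)]])
for n in('top','side'):
    d=ctrl.grab_frame(n);np.savez(n+sys.argv[1]+'.npz',**d);W=cloud(d);L=(W[...,:2]-O)@R;z=W[...,2]
    hsv=cv2.cvtColor(d['image'],cv2.COLOR_RGB2HSV);g=cv2.inRange(hsv,(50,70,30),(90,255,255))>0
    m=g&(abs(L[...,0])<.08)&(abs(L[...,1])<.085)&(z>.02)&(z<.15)
    A=np.c_[L[m],np.ones(m.sum())];k=np.ones(len(A),bool)
    for _ in range(6):
        c=np.linalg.lstsq(A[k],z[m][k],rcond=None)[0];k=abs(A@c-z[m])<.004
    t=np.arctan(c[0]);x=L[m][k]-[-.07,0];zz=z[m][k]-.018
    print(n,m.sum(),k.sum(),"tilt %.2f deg, y slope %.2f"%(np.degrees(t),np.degrees(np.arctan(c[1]))),"top over seat mm %.1f"%(1e3*np.median(-x[:,0]*np.sin(t)+zz*np.cos(t))-12),"x",(np.percentile(x[:,0]*np.cos(t)+zz*np.sin(t),[1,99])*1e3-70).round(1),"y",np.percentile(x[:,1],[1,99]).round(4))
a=np.load('top%s.npz'%sys.argv[1])['image'][180:330,140:310,::-1];b=np.load('side%s.npz'%sys.argv[1])['image'][150:315,215:395,::-1]
f=lambda i:cv2.resize(i,(395,360),interpolation=cv2.INTER_CUBIC)
cv2.imwrite('pics/c%s.png'%sys.argv[1],np.hstack([f(a),f(b)]))
E
python3 tilt.py 8
```

```text
top 467 454 tilt 27.17 deg, y slope -0.12 top over seat mm 4.5 x [-36.4  37.2] y [-0.0703 -0.022 ]
side 1306 1268 tilt 27.16 deg, y slope 0.17 top over seat mm 4.8 x [-35.4  36.2] y [-0.0719  0.0671]
```

>>> send_rows([
  [1,[0,0.0024,-0.0028],[0,0,0]],
  [1,[0,0.0025,-0.0028],[0,0,0]],
  [1,[0,0.0025,-0.0027],[0,0,0]],
  [1,[0,0.0025,-0.0026],[0,0,0]],
  [1,[0,0.0026,-0.0025],[0,0,0]],
  [1,[0,0.0026,-0.0025],[0,0,0]],
  [1,[0,0.0026,-0.0025],[0,0,0]],
  [1,[0,0,0],[0,0,0]],
])

```text
t: 18.9
tcp_pos: [0.5066, -0.0232, 0.1388]
tool_rot: [[-0.723, -0.691, 0.005], [-0.691, 0.723, -0.003], [-0.002, -0.005, -1.0]]
force: [7.3, -13.8, -0.2]
finger_gap: 0.0111
grip_force: 35.0
```

```bash
python3 tilt.py 9;python3 -c "
from h import *
from station import ctrl
s=ctrl.observe();print(s['force']@s['tool_rot'],s['finger_gap'],s['tcp_pos'])"
```

```text
top 417 398 tilt 35.48 deg, y slope 0.27 top over seat mm 4.1 x [-37.   37.4] y [-0.0705 -0.0217]
side 1369 1318 tilt 35.03 deg, y slope 0.18 top over seat mm 4.7 x [-35.3  36.7] y [-0.0718  0.0672]
[  4.05091103 -13.76445611  -0.21425127] 0.010878722317494266 [ 0.50654984 -0.02319068  0.13872644]
```

>>> send_rows([
  [1,[0,0.001,-0.001],[0,0,0]],
  [1,[0,0.001,-0.001],[0,0,0]],
  [1,[0,0.0005,-0.001],[0,0,0]],
  [1,[0,0,0],[0,0,0]],
  [1,[0,0,0],[0,0,0]],
  [1,[0,0,0],[0,0,0]],
  [1,[0,0,0],[0,0,0]],
  [1,[0,0,0],[0,0,0]],
])

```text
t: 19.67
tcp_pos: [0.5063, -0.023, 0.1393]
tool_rot: [[-0.724, -0.69, 0.005], [-0.69, 0.724, -0.005], [-0.0, -0.007, -1.0]]
force: [27.1, -28.7, -32.1]
finger_gap: 0.0107
grip_force: 35.0
```

```bash
python3 tilt.py 10;python3 -c "
from h import *
from station import ctrl
s=ctrl.observe();print(s['force']@s['tool_rot'],s['finger_gap'],s['tcp_pos'])"
```

```text
top 425 404 tilt 35.14 deg, y slope 0.28 top over seat mm 4.6 x [-36.2  36.9] y [-0.0705 -0.022 ]
side 1379 1334 tilt 35.06 deg, y slope 0.24 top over seat mm 4.8 x [-35.4  36.8] y [-0.0718  0.0675]
[ -0.44221954 -39.2768112   32.91689667] 0.010703996836969829 [ 0.50629111 -0.02301425  0.13925124]
```

>>> send_rows([
  [1,[0,-0.001,0.001],[0,0,0]],
  [1,[0,-0.001,0.001],[0,0,0]],
  [1,[0,0,0],[0,0,0]],
  [1,[0,0,0],[0,0,0]],
  [0.2,[0,0,0],[0,0,0]],
  [0.2,[0,0,0],[0,0,0]],
  [0.2,[0,0,0],[0,0,0]],
  [0.2,[0,0,0],[0,0,0]],
])

```text
t: 20.43
tcp_pos: [0.5041, -0.021, 0.1383]
tool_rot: [[-0.724, -0.69, 0.0], [-0.69, 0.724, 0.0], [-0.001, 0.0, -1.0]]
force: [0.4, 0.0, -0.7]
finger_gap: 0.0315
grip_force: 0.0
```

```bash
python3 tilt.py 11;python3 -c "
from h import *
from station import ctrl
s=ctrl.observe();print(s['force']@s['tool_rot'],s['finger_gap'],s['tcp_pos'])"
```

```text
top 416 397 tilt 34.95 deg, y slope -0.45 top over seat mm 4.6 x [-36.6  36.3] y [-0.0705 -0.0217]
side 1366 1313 tilt 34.96 deg, y slope 0.28 top over seat mm 4.8 x [-35.3  36.6] y [-0.0718  0.0673]
[-0.77252572  0.57924124 -1.05271464] 0.03430234804396509 [ 0.50406292 -0.02086304  0.13821129]
```

>>> send_rows([
  [0.2,[0,-0.0015,0],[0,0,0]],
  [0.2,[0,-0.001,-0.003],[0,0,0]],
  [0.2,[0,0,-0.008],[0,0,0]],
  [0.2,[0,0,-0.015],[0,0,0]],
  [0.2,[0,0,-0.02],[0,0,0]],
  [0.2,[0,0,-0.03],[0,0,0]],
  [0.2,[0,-0.02,-0.02],[0,0,0]],
  [0.2,[0,-0.03,-0.01],[0,0,0]],
])

```text
t: 21.2
tcp_pos: [0.5413, -0.0585, 0.2489]
tool_rot: [[-0.722, -0.692, 0.006], [-0.692, 0.722, 0.001], [-0.005, -0.003, -1.0]]
force: [0.9, 0.1, 0.6]
finger_gap: 0.0349
grip_force: 0.0
```

>>> send_rows([
  [0.2,[0,-0.03,0],[0,0,0]],
  [0.2,[0,-0.03,0],[0,0,0]],
  [0.2,[0,-0.03,0],[0,0,0]],
  [0.2,[0,0,0],[0,0,0]],
  [0.2,[0,0,0],[0,0,0]],
  [0.2,[0,0,0],[0,0,0]],
  [0.2,[0,0,0],[0,0,0]],
  [0.2,[0,0,0],[0,0,0]],
])

```text
t: 21.87
tcp_pos: [0.602, -0.1236, 0.2447]
tool_rot: [[-0.723, -0.691, 0.001], [-0.691, 0.723, 0.0], [-0.001, -0.001, -1.0]]
force: [-0.0, 0.3, 0.4]
finger_gap: 0.0348
grip_force: 0.0
```

```bash
python3 tilt.py 12
```

```text
top 864 814 tilt 34.98 deg, y slope 0.26 top over seat mm 4.9 x [-36.2  37.3] y [-0.0694  0.0701]
side 1366 1324 tilt 34.91 deg, y slope 0.14 top over seat mm 4.8 x [-35.4  37.1] y [-0.0719  0.0672]
```

View pics/c12.png

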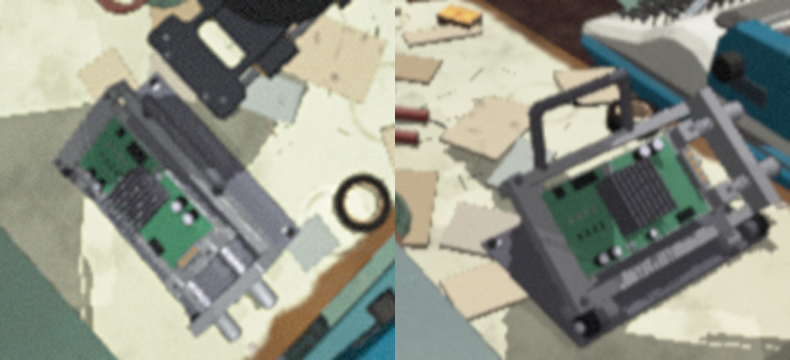

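The picture shows the frame standing at 35° with the board in both jaws, and the gripper clear of it at the upper centre of the top view. The tape roll is where it was.

```bash
python3 -c "
from station import ctrl
print(ctrl.sign_off())"
```

```text
the job is handed in; nothing more can be done
None
```

The board is held in both grooves, the frame stands at its upper stop (about 35°), the arm is clear, the pliers and tape roll were not touched, and the job was handed in at about 22 s.

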